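# Park the sanding drum in its sloped gutter

## Task

The thick sanding drum has been left lying at the bottom of its sloped storage gutter. Push it with the fingertips so that it rolls up the gutter and over the wedge-shaped catch strip into the pocket against the end stop, and leave it parked there, at rest, so that it cannot roll back. Only push: do not take it between the fingers, lift it out of the gutter or flick it up, and leave the small drum, the wrench and the table insert where they are.

Things in the scene. Friction and masses are not known exactly. Their poses are not given: they have to be found in the camera images.
- drum: The sanding drum: brown cylinder, rubber core in an abrasive sleeve, 51 mm in diameter, 114 mm long, 0.2 to 0.35 kg, steel washer and 13 mm bore at each end. It lies across the gutter, rolls freely (a few newtons push it up), and starts against the low lip. Origin at its middle; its own y axis is the cylinder's axis (body x and z turn as it rolls).
- gutter: Fixed open aluminium channel, 300 mm long, 120 mm wide inside, walls 20 mm above its floor, on plywood feet screwed to the counter. Origin on the floor's upper face, mid length and width, 50 mm above the counter. x runs UP the slope along the floor (6 degrees), y across, z square to the floor. Below the strip the drum, let go, rolls back to the lip, its axis then at x = -120, z = 26 mm.
- lip (a point): Middle of the top of the low lip, a plywood bar across the gutter's low end: 10 mm thick along the slope, 10 mm high above the floor. At x = -145 mm in the gutter's frame; nothing stands beyond it but the 12 mm base board.
- crest (a point): Middle of the crest of the catch strip, a light wooden wedge across the floor that rises from nothing to 4 mm over the 34 mm below the crest and then drops steeply. At x = 98, z = 4 mm in the gutter's frame.
- pocket (a point): Where the parked drum's middle belongs, between strip and end stop: x = 113, z = 25.5 mm in the gutter's frame. The drum lies on the floor there with about 3 mm of play along the slope (its axis at x = 111 to 115 mm).
- stop (a point): Middle of the upper edge of the end stop's face (facing down the slope), a plywood bar across the gutter's high end, 36 mm high, 12 mm thick. At x = 140 mm in the gutter's frame.
- small_drum: Bystander: a thin sanding drum, 26 mm in diameter, 114 mm tall, standing upright on the counter beside the gutter, 150 mm or more from its centre line. Origin at the centre of its underside, z up.
- insert: Bystander: black plastic table insert of the sander, a flat ring 90 mm across, 42 mm hole, 6 mm thick, lying on the counter beyond the gutter's low end. Origin at the centre of its underside.
- wrench: Bystander: steel wrench about 150 mm long lying on the counter beside the gutter, on the side away from the small drum. Origin at about the middle of its length, on its underside, x along it.

How it is judged:
By the outcome, as a careful person would: the job done as asked, in the order asked, and still so for the second after the job is handed in, with the robot touching nothing.
It also fails if it takes over 43 s, if anything falls off the work surface, if the arm or the gripper's body presses on something with over 40 N, if the wrist force passes 120 N, or if a joint passes its speed limit or range.

## Robot

A 6-joint arm with a two-finger parallel gripper is mounted at the origin on the work surface. World frame = base frame: x ahead of the robot, y to its left, z up, the work surface at z = 0. Lengths are in mm, angles in rad, forces in N, time in s.
With the tool pointing down it reaches from about 300 to 775 mm from the base axis. Payload 14.6 kg.
Tool frame: the origin (TCP) lies between the finger pads, 19 mm behind the fingertips; this is the grasp point; z points along the fingers, y is the line along which they close (so a half turn about z gives the same grasp; the last joint's range is limited). The gripper opens to 85 mm and grips with 20 to 120 N. Pads are 22 mm wide; open, the fingers measure 114 mm over their backs; the gripper's body (76 mm by 85 mm) begins 54 mm behind the grasp point. The pads swing forward as they close: fully open they stand 13 mm farther back than shut.
Start: joints at [-0.067, 0.3, 1.521, -0, 1.321, -0.067], TCP at [549.991, -0.002, 249.981] pointing down, gripper open.
Joint ranges: [-3.03, 3.03], [-0.79, 2.21], [0.23, 2.52], [-1.04, 4.18], [0, 3.07], [-2.55, 2.55]. Speed limits (rad/s): [2.22, 2.22, 2.57, 3.14, 3.14, 3.14].

## Interface

Orientations are given as a unit quaternion [w, x, y, z].
In Python, from cell import bot, viewer gives the robot as it stands (bot), with the cameras (viewer).
- The arm moves only by the tool nudge_tcp, called after "Request:" by a JSON object that holds its "name" and its "arguments". Schema: {"type":"object","properties":{"motion":{"type":"array","items":{"type":"array","prefixItems":[{"type":"number"},{"type":"array","items":{"type":"number"},"minItems":3,"maxItems":3},{"type":"array","items":{"type":"number"},"minItems":3,"maxItems":3}],"minItems":3,"maxItems":3},"minItems":1,"maxItems":8},"only":{"type":"string"},"quiet":{"type":"boolean"},"lines":{"type":"string"}},"required":["motion"],"additionalProperties":false}. motion is a list of rows, 1 to 8 of them, each written [opening, [dx, dy, dz], [rx, ry, rz]]: the finger opening in mm, then dx, dy, dz in a scale on which 1.0 is 250 mm, then a rotation vector rx, ry, rz in fractions of the full range, 1 being 45 degrees; each row shifts and turns the commanded pose from where the row before left it, along the tool's axes as they then stand; what a row does not reach is not made up. A row lasts 1/12 s, in which the tool goes at most 41.7 mm and 0.125 rad, less where a joint would pass 70% of its speed; a pose out of reach is approached as far as the arm can. The fingers move at their own pace and stop on an object; the grip force is fixed at half the most. Time passes only in rows, so rows that do not move let the fingers close. The tool returns the time, the measured TCP pose, the force, the opening and the grip force at its end. only (a regular expression) keeps the lines of the reply that match it, lines (a string "A,B") keeps lines A to B, and quiet returns only ok. A shift or turn number past 1, either way, is cut back to 1. Input that does not fit is refused with a message, and nothing moves.
- bot.observe(): the state, without advancing time (a new reading comes with each control period).
- viewer.camera(name): name is "scene" or "side" or "wrist"; returns the picture (480x640x3 uint8, red, green, blue); there is no depth.
- viewer.camera_info(name): a dict with "camera_matrix" (3x3 intrinsics, pixels), "rvec" (rotation vector, rad) and "tvec" (3), from world to camera coordinates, as OpenCV has them. Camera axes: x right, y down, z forward; pixel columns grow to the right and rows downward; lengths in mm; the calibration is good to about 2 mm. The wrist camera is an equidistant fisheye: a pixel r from the principal point sees the ray r / f radians off the axis. A picture is of the moment at which its call begins: read the wrist's pose just before it. camera_info takes no time and is no camera call; for the wrist camera it gives the pose at the moment of the call.
- bot.hand_in(): hands the job in; it is judged then, once.
The state is a dict: "t": time; "qpos": joint angles; "joint_vel": joint speeds; "joint_efforts": joint torques, N m; "tcp_pos": TCP position; "eef_rot": TCP orientation; "ft_force": force on the tool from outside, world axes, zero at the start; "moment": the same for the moment, N m; "width": finger opening in mm; "grasp_force": force on a finger pad.
Only numpy, scipy, OpenCV 4.12 (cv2) and the standard library are available. Lean on these libraries where they do the work, as an engineer would, in place of code of your own. Each camera call takes 0.05 s, during which the arm holds its last target. There are 200 camera calls.

## Working session

There is one attempt and no reset: what is moved stays moved. The work goes in short steps, Python scripts to look and compute and a tool call to move; the robot and the scene stay as the last step left them, time stands still between calls to the robot, and variables do not carry over. Pictures are saved under pics/ and viewed, at most 10 in all, crops included, and the job is handed in when it is done.

```bash
ls; mkdir -p pics; python3 - <<'E'
from cell import bot, viewer
import cv2
for n in("scene","side"):
    cv2.imwrite(f"pics/{n}0.png",viewer.camera(n)[:,:,::-1])
    print(n,viewer.camera_info(n))
print(bot.observe())
E
```

```text
cell.py
pics
scene {'camera_matrix': array([[552.5287991 ,   0.        , 315.02790222],
       [  0.        , 552.5287991 , 244.82099206],
       [  0.        ,   0.        ,   1.        ]]), 'rvec': array([ 1.66933242,  1.98251878, -0.74925282]), 'tvec': array([ 118.26562535, -355.39426917, 1328.60973444])}
side {'camera_matrix': array([[594.61726746,   0.        , 315.70063623],
       [  0.        , 594.61726746, 248.94417957],
       [  0.        ,   0.        ,   1.        ]]), 'rvec': array([ 2.30682608, -0.57392722,  0.22477821]), 'tvec': array([-536.22949749,  213.3591959 ,  919.05083019])}
{'t': 0.1, 'qpos': array([-6.65869525e-02,  3.00400844e-01,  1.52152826e+00, -3.21444636e-06,
        1.32073056e+00, -6.66152034e-02]), 'joint_vel': array([ 5.23162704e-04, -4.84676950e-06, -2.26188007e-04,  1.59162991e-03,
       -1.56608570e-04, -3.47020000e-04]), 'joint_efforts': array([ 5.41233840e-04, -5.44380498e+01, -3.62372375e+01, -1.11349805e-04,
        3.02289474e-03, -1.80062301e-05]), 'tcp_pos': array([5.49799297e+02, 1.69209030e-02, 2.49482195e+02]), 'eef_rot': array([-4.00488854e-04,  7.07096410e-01,  7.07116950e-01, -3.52473333e-04]), 'ft_force': array([-1.7282131 , -0.05060596,  0.30396373]), 'moment': array([-0.00105409, -0.05911172, -0.00355028]), 'grasp_force': 0.0, 'width': 85.34604730111943}
```

View pics/scene0.png

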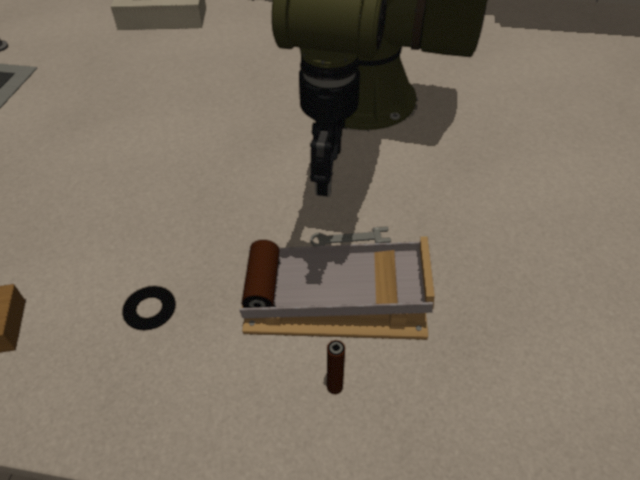

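View pics/side0.png

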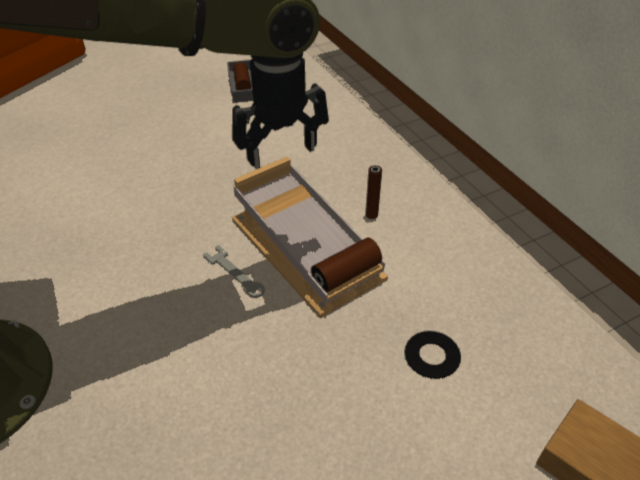

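The scene view shows the low end with the drum at (262,275) and the stop at (427,270); gutter up-slope runs to +y. The side view shows the drum at (347,265) and the stop at (262,175). I'll enlarge both to pick accurate corners.

```bash
python3 - <<'E'
import cv2
a=cv2.imread("pics/scene0.png")[225:345,235:445]; b=cv2.imread("pics/side0.png")[150:320,225:395]
cv2.imwrite("pics/sc1.png",cv2.resize(a,(798,456),interpolation=cv2.INTER_CUBIC))
cv2.imwrite("pics/sd1.png",cv2.resize(b,(595,595),interpolation=cv2.INTER_CUBIC))
E
```

```text
(no output)
```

View pics/sc1.png

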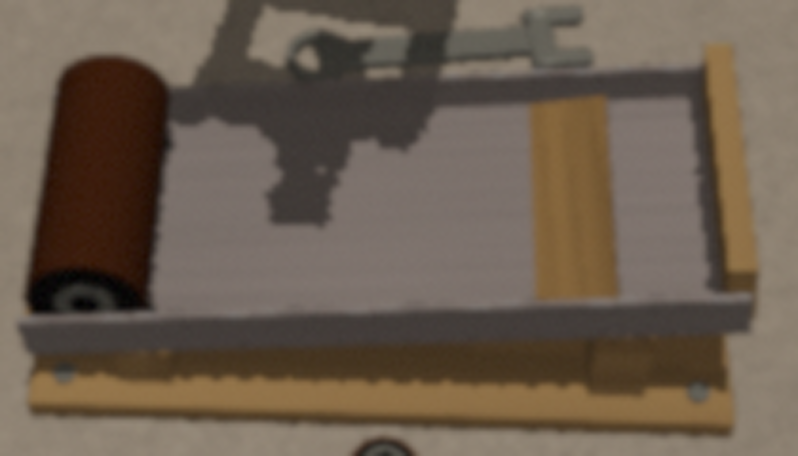

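View pics/sd1.png

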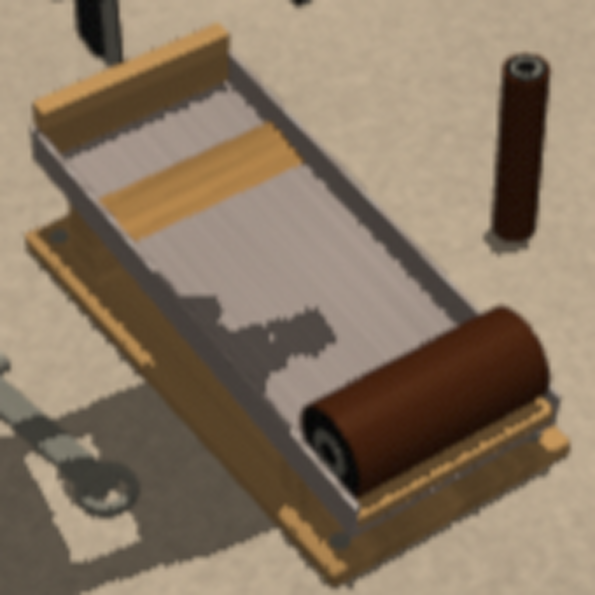

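Crops: strip crest, strip start, the stop's face edge and the lip are all clear, e.g. the crest's near-robot end at scene crop (606,96). Fit x, y and yaw.

```bash
cat > h.py <<'E'
import numpy as np, cv2
from scipy.optimize import least_squares
from scipy.spatial.transform import Rotation as R
from cell import bot, viewer
def pose(p): # gutter pose
    return R.from_euler('ZY',[p[2],-np.radians(6)]), np.array([p[0],p[1],50.])
def proj(n,P):
    c=viewer.camera_info(n); return cv2.projectPoints(np.float64(P),c['rvec'],c['tvec'],c['camera_matrix'],None)[0][:,0]
E
python3 - <<'E'
from h import *
sc=[((98,60,4),606,96),((64,60,0),530,103),((140,60,36),706,44),((140,-60,36),727,270)]
sd=[((140,60,36),42,124),((140,-60,36),228,45),((98,60,4),102,200),((98,-60,4),272,124),((64,60,0),138,238),((64,-60,0),300,162),((-145,60,10),363,512),((-145,-60,10),545,408)]
def f(p):
    r,t=pose(p);o=[]
    for n,L,s,of in(("scene",sc,3.8,(235,225)),("side",sd,3.5,(225,150))):
        o.append(proj(n,r.apply([l[0] for l in L])+t)-(np.array([l[1:] for l in L])/s+of))
    return np.vstack(o).ravel()
s=least_squares(f,[550,-50,1.57],loss='soft_l1',x_scale=[100,100,1]);print(s.x);print(f(s.x).reshape(-1,2).round(1))
np.save('g.npy',s.x)
r,t=pose(s.x)
for n,v in dict(drum=(-120,0,25.5),lip=(-145,0,10),crest=(98,0,4),pocket=(113,0,25.5),stop=(140,0,36),lowback=(-150,0,20)).items():print(n,(r.apply(v)+t).round(1))
o=bot.observe();T=R.from_quat(o['eef_rot'],scalar_first=True);print(T.as_matrix().round(2))
# desired tool attitude: closed fingers; z into gutter -z; y along gutter x
G=r.as_matrix();D=np.column_stack([G[:,1],G[:,0],-G[:,2]])
print(np.linalg.det(D),(T.inv()*R.from_matrix(D)).as_rotvec().round(3))
E
```

```bash
python3 - <<'E'
from h import *
sc=[((98,60,4),606,96),((64,60,0),530,103),((140,60,36),706,44),((140,-60,36),727,270)]
sd=[((140,60,36),42,124),((140,-60,36),228,45),((98,-60,4),272,124),((64,-60,0),300,162),((-145,-60,10),545,408)]
L=[("scene",sc,3.8,(235,225)),("side",sd,3.5,(225,150))]
def f(p):
    r,t=pose(p);o=[]
    for i,(n,l,s,of) in enumerate(L):
        q=proj(n,r.apply([a[0] for a in l])+t)
        o.append(q-(np.array([a[1:] for a in l])/s+of))
    return np.vstack(o).ravel()
for sel in(slice(0,8),slice(8,18),slice(0,18)):
    s=least_squares(lambda p:f(p)[sel],[590,20,1.6],x_scale=[100,100,1]);print(s.x.round(2));print(f(s.x).reshape(-1,2).round(1).tolist())
# drawn overlay with p of the joint fit
r,t=pose(s.x);np.save('g.npy',s.x)
for n,s_,of,sz in(("scene",3.8,(235,225),0),("side",3.5,(225,150),0)):
    im=cv2.imread("pics/sc1.png" if n=="scene" else "pics/sd1.png")
    for ln in[[(140,60,36),(140,-60,36)],[(98,60,4),(98,-60,4)],[(64,60,0),(64,-60,0)],[(-145,60,10),(-145,-60,10)],[(-150,60,20),(150,60,20)],[(-150,-60,20),(150,-60,20)],[(-150,-60,0),(140,-60,0)]]:
        q=(proj(n,r.apply(ln)+t)-of)*s_;cv2.line(im,*[tuple(int(v) for v in a) for a in q],(0,255,0),1)
    cv2.imwrite(f"pics/ov_{n}.png",im)
a=cv2.imread("pics/ov_scene.png");b=cv2.imread("pics/ov_side.png")
a=cv2.resize(a,(420,240));b=cv2.resize(b,(380,380));c=np.zeros((380,800,3),np.uint8);c[:240,:420]=a;c[:,420:]=b;cv2.imwrite("pics/ov.png",c)
E
```

```text
[597.18  20.82   1.69]
[[0.2, -0.3], [-0.0, 0.0], [-0.2, -0.3], [0.0, 0.5], [0.9, -4.0], [1.7, -4.1], [0.6, -1.8], [2.4, -0.6], [0.8, -1.7]]
[592.73  15.5    1.71]
[[-3.2, -3.3], [-3.4, -2.7], [-3.9, -3.5], [-3.0, -3.4], [-0.8, -1.1], [-0.1, -1.8], [-1.0, 0.4], [1.0, 1.6], [0.8, 0.4]]
[594.45  19.56   1.69]
[[-0.3, -1.5], [-0.5, -1.2], [-0.8, -1.4], [-0.8, -0.9], [-0.0, -3.3], [1.0, -3.4], [-0.2, -1.1], [1.6, 0.2], [-0.3, -0.5]]
```

View pics/ov.png

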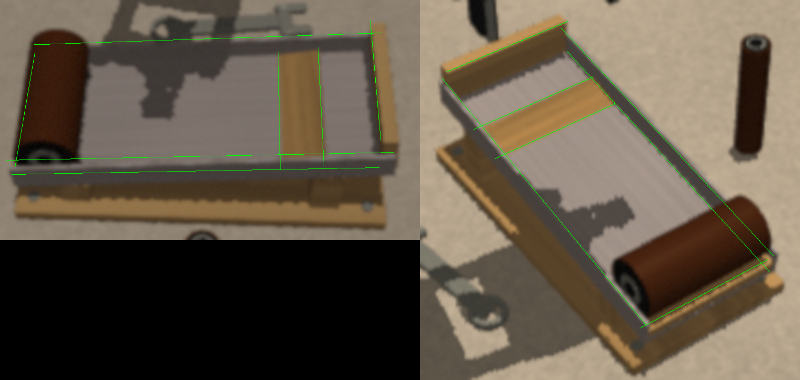

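The overlay fits within about 2 mm, enough for pushing. Plan: fingers 50 mm apart along the drum's axis (two-point push), tool tilted square to the floor, behind the lip. First I rotate.

```bash
cat >> h.py <<'E'
def rel(target=None):
    p=[596,20,1.692]; r,t=pose(p); o=bot.observe(); T=R.from_quat(o['eef_rot'],scalar_first=True)
    G=r.as_matrix(); D=R.from_matrix(np.column_stack([G[:,0],-G[:,1],-G[:,2]]))
    print('t',round(o['t'],2),'gutter tcp',r.inv().apply(o['tcp_pos']-t).round(1),'rot err',(T.inv()*D).as_rotvec().round(3),'F gutter',r.inv().apply(o['ft_force']).round(1),'w',round(o['width'],1))
    if target is not None: print('tool delta',T.inv().apply(r.apply(target)+t-o['tcp_pos']).round(1))
E
python3 -c "
from h import *
rel((-195,0,110))"
```

```text
t 0.1 gutter tcp [  6.7  48.3 199.9] rot err [ 0.005  0.104 -0.121] F gutter [0.2 1.7 0.3] w 85.3
tool delta [-183.9   71.2  110.4]
```

The manual's scale: shifts go in shares of 250 mm and turns go in shares of 45 degrees. Converting my numbers, -0.061 rad is -0.0777.

Request:
{"name": "nudge_tcp", "arguments": {"motion": [[50, [0, 0, 0], [0, 0.0662, -0.0764]], [50, [0, 0, 0], [0, 0.0662, -0.0777]], [50, [0, 0, 0], [0, 0, 0]]]}}

```text
t: 0.35
tcp_pos: [549.9, -0.6, 249.6]
eef_rot: [-0.038, 0.661, 0.748, 0.037]
ft_force: [0.2, -0.6, 0.2]
width: 51.8
grasp_force: 0.0
```

```bash
python3 -c "
from h import *
rel((-195,0,110))"
```

```text
t 0.35 gutter tcp [  6.1  48.3 200. ] rot err [ 0.006 -0.002  0.002] F gutter [-0.6 -0.1  0.2] w 51.8
tool delta [-201.3   47.3   90. ]
```

To row units: 35 mm is 0.14, -33.5 mm is -0.134.

Request:
{"name": "nudge_tcp", "arguments": {"motion": [[50, [-0.134, 0.0316, 0.04], [0, 0, 0]], [50, [-0.134, 0.0316, 0.04], [0, 0, 0]], [50, [-0.134, 0.0316, 0.04], [0, 0, 0]], [50, [-0.134, 0.0316, 0.06], [0, 0, 0]], [50, [-0.134, 0.0316, 0.08], [0, 0, 0]], [50, [-0.134, 0.0316, 0.1], [0, 0, 0]], [50, [0, 0, 0.14], [0, 0, 0]], [50, [0, 0, 0], [0, 0, 0]]]}}

```text
t: 1.02
tcp_pos: [617.5, -179.1, 98.2]
eef_rot: [-0.041, 0.664, 0.746, 0.034]
ft_force: [-0.7, 0.9, -2.0]
width: 49.9
grasp_force: 0.0
```

```bash
python3 - <<'E'
from h import *
rel((-195,0,34))
a=viewer.camera("side")[120:420,250:550,::-1];b=viewer.camera("scene")[150:350,180:440,::-1]
cv2.imwrite("pics/pre.png",np.hstack([cv2.resize(a,(390,390)),cv2.resize(b,(400,390))]))
E
```

```text
t 1.02 gutter tcp [-194.1    2.8   68.8] rot err [-0.004 -0.003 -0.004] F gutter [ 0.8  0.5 -2.1] w 49.9
tool delta [-1.   2.9 34.8]
```

View pics/pre.png

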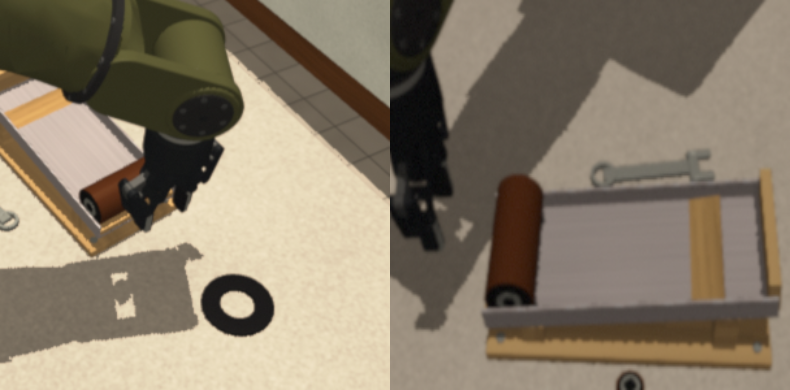

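The side view shows the finger tips around (150,228) in the crop (full-image 365,295); the scene view shows the far finger's tip at about (430,247) (full 206,277). I compare those with the predicted tip depth.

```bash
python3 - <<'E'
from h import *
o=bot.observe();T=R.from_quat(o['eef_rot'],scalar_first=True)
for d in(8,14,19,26):
    for n,y in(("scene",32),("side",-32)):
        P=T.apply([(-8,y,d),(8,y,d)])+o['tcp_pos'];print(d,n,proj(n,P).round(0).tolist())
E
```

```text
8 scene [[202.0, 274.0], [212.0, 274.0]]
8 side [[362.0, 292.0], [356.0, 285.0]]
14 scene [[203.0, 276.0], [213.0, 276.0]]
14 side [[362.0, 294.0], [356.0, 287.0]]
19 scene [[204.0, 278.0], [214.0, 278.0]]
19 side [[362.0, 296.0], [356.0, 289.0]]
26 scene [[205.0, 281.0], [215.0, 281.0]]
26 side [[361.0, 298.0], [355.0, 291.0]]
```

To row units: 20 mm is 0.08, 18 mm is 0.072, -0.004 rad is -0.0051.

Request:
{"name": "nudge_tcp", "arguments": {"motion": [[50, [0, 0.012, 0.08], [0, 0, -0.0051]], [50, [0, 0, 0.072], [0, 0, 0]], [50, [0.04, 0, 0], [0, 0, 0]], [50, [0.04, 0, 0], [0, 0, 0]], [50, [0.032, 0, 0], [0, 0, 0]], [50, [0.02, 0, 0], [0, 0, 0]], [50, [0.016, 0, 0], [0, 0, 0]], [50, [0, 0, 0], [0, 0, 0]]]}}

```text
t: 1.78
tcp_pos: [618.7, -137.5, 73.0]
eef_rot: [-0.036, 0.66, 0.749, 0.037]
ft_force: [0.2, 0.9, -0.4]
width: 50.2
grasp_force: 0.0
```

```bash
python3 -c "
from h import *
rel((-100,0,31))"
```

```text
t 1.78 gutter tcp [-155.8   -3.5   39.5] rot err [0.008 0.002 0.005] F gutter [ 0.8 -0.3 -0.5] w 50.2
tool delta [55.8 -3.3  8.4]
```

To row units: 7 mm is 0.028, 6 mm is 0.024, 0.008 rad is 0.0102.

Request:
{"name": "nudge_tcp", "arguments": {"motion": [[50, [0, -0.014, 0.028], [0.0102, 0, 0.0064]], [50, [0, 0, 0], [0, 0, 0]], [50, [0.016, 0, 0], [0, 0, 0]], [50, [0.024, 0, 0], [0, 0, 0]], [50, [0.024, 0, 0], [0, 0, 0]], [50, [0.024, 0, 0], [0, 0, 0]]]}}

```text
t: 2.28
tcp_pos: [612.2, -115.8, 67.3]
eef_rot: [-0.039, 0.662, 0.747, 0.034]
ft_force: [0.8, -0.6, -0.2]
width: 50.2
grasp_force: 0.4
```

```bash
python3 - <<'E'
from h import *
rel((70,0,31))
a=viewer.camera("side")[120:420,250:550,::-1];b=viewer.camera("scene")[150:350,180:440,::-1]
cv2.imwrite("pics/p2.png",np.hstack([cv2.resize(a,(390,390)),cv2.resize(b,(400,390))]))
E
```

```text
t 2.28 gutter tcp [-134.2    0.3   31.5] rot err [-0.001  0.001 -0.001] F gutter [-0.7 -0.7 -0.1] w 50.2
tool delta [2.042e+02 1.000e-01 3.000e-01]
```

View pics/p2.png

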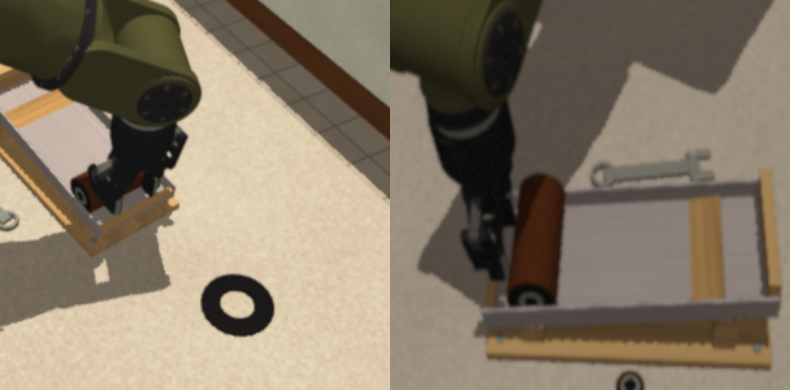

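The drum has rolled about 20 mm off the lip, square to the walls, with the fingers inside the channel. I continue.

To row units: 8 mm is 0.032.

Request:
{"name": "nudge_tcp", "arguments": {"motion": [[50, [0.032, 0, 0], [0, 0, 0]], [50, [0.032, 0, 0], [0, 0, 0]], [50, [0.032, 0, 0], [0, 0, 0]], [50, [0.032, 0, 0], [0, 0, 0]], [50, [0.032, 0, 0], [0, 0, 0]], [50, [0.032, 0, 0], [0, 0, 0]], [50, [0.032, 0, 0], [0, 0, 0]], [50, [0.032, 0, 0], [0, 0, 0]]]}}

```text
t: 3.05
tcp_pos: [604.5, -52.3, 73.8]
eef_rot: [-0.039, 0.662, 0.747, 0.034]
ft_force: [0.1, -0.4, -0.1]
width: 49.9
grasp_force: 0.4
```

```bash
python3 -c "
from h import *
rel((70,0,31))"
```

```text
t 3.05 gutter tcp [-69.9   0.3  31.3] rot err [-0.002  0.001 -0.001] F gutter [-0.4 -0.  -0.1] w 49.9
tool delta [1.399e+02 2.000e-01 1.000e-01]
```

To row units: 8 mm is 0.032.

Request:
{"name": "nudge_tcp", "arguments": {"motion": [[50, [0.032, 0, 0], [0, 0, 0]], [50, [0.032, 0, 0], [0, 0, 0]], [50, [0.032, 0, 0], [0, 0, 0]], [50, [0.032, 0, 0], [0, 0, 0]], [50, [0.032, 0, 0], [0, 0, 0]], [50, [0.032, 0, 0], [0, 0, 0]], [50, [0.032, 0, 0], [0, 0, 0]], [50, [0.032, 0, 0], [0, 0, 0]]]}}

```text
t: 3.72
tcp_pos: [596.9, 10.8, 80.5]
eef_rot: [-0.039, 0.662, 0.747, 0.034]
ft_force: [0.1, -0.8, 0.4]
width: 50.1
grasp_force: 0.8
```

```bash
python3 -c "
from h import *
rel((70,0,31))"
```

```text
t 3.72 gutter tcp [-6.   0.3 31.3] rot err [-0.002  0.001 -0.001] F gutter [-0.7  0.   0.5] w 50.1
tool delta [76.   0.2  0.2]
```

To row units: 6 mm is 0.024, 5 mm is 0.02.

Request:
{"name": "nudge_tcp", "arguments": {"motion": [[50, [0.024, 0, 0], [0, 0, 0]], [50, [0.024, 0, 0], [0, 0, 0]], [50, [0.024, 0, 0], [0, 0, 0]], [50, [0.024, 0, 0], [0, 0, 0]], [50, [0.02, 0, 0], [0, 0, 0]], [50, [0.02, 0, 0], [0, 0, 0]], [50, [0.02, 0, 0], [0, 0, 0]], [50, [0.02, 0, 0], [0, 0, 0]]]}}

```text
t: 4.38
tcp_pos: [591.7, 53.8, 85.0]
eef_rot: [-0.039, 0.662, 0.747, 0.034]
ft_force: [0.4, -1.7, 0.3]
width: 49.8
grasp_force: 1.2
```

```bash
python3 -c "
from h import *
rel((70,0,31))"
```

```text
t 4.38 gutter tcp [37.6  0.2 31.2] rot err [-0.002  0.001 -0.001] F gutter [-1.7 -0.2  0.5] w 49.8
tool delta [32.4  0.2  0.2]
```

To row units: 5 mm is 0.02, 4 mm is 0.016.

Request:
{"name": "nudge_tcp", "arguments": {"motion": [[50, [0.02, 0, 0], [0, 0, 0]], [50, [0.02, 0, 0], [0, 0, 0]], [50, [0.02, 0, 0], [0, 0, 0]], [50, [0.02, 0, 0], [0, 0, 0]], [50, [0.016, 0, 0], [0, 0, 0]], [50, [0.016, 0, 0], [0, 0, 0]], [50, [0, 0, 0], [0, 0, 0]]]}}

```text
t: 4.97
tcp_pos: [588.1, 82.0, 87.7]
eef_rot: [-0.04, 0.662, 0.748, 0.034]
ft_force: [0.1, 0.7, -0.3]
width: 50.0
grasp_force: 0.0
```

```bash
python3 - <<'E'
from h import *
rel((72,0,31))
b=viewer.camera("side")[80:280,180:440,::-1];a=viewer.camera("scene")[200:350,230:450,::-1]
cv2.imwrite("pics/p3.png",np.hstack([cv2.resize(a,(400,273)),cv2.resize(b,(400,273))]))
E
```

```text
t 4.97 gutter tcp [66.1  0.3 31. ] rot err [-0.002  0.001 -0.   ] F gutter [ 0.6 -0.2 -0.3] w 50.0
tool delta [ 5.9  0.3 -0. ]
```

View pics/p3.png

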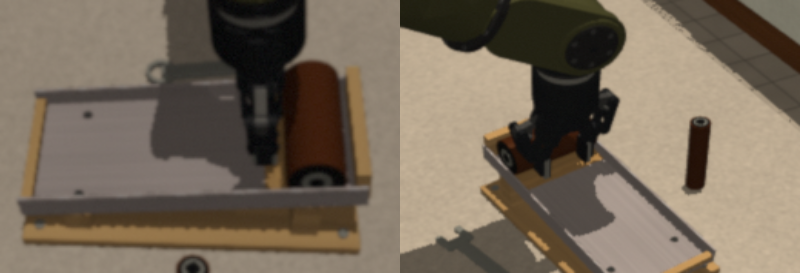

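The contact force is gone and the drum appears to have dropped in against the stop. I back off and lift clear to check.

To row units: -40 mm is -0.16, -30 mm is -0.12.

Request:
{"name": "nudge_tcp", "arguments": {"motion": [[50, [-0.04, 0, 0], [0, 0, 0]], [50, [-0.08, 0, 0], [0, 0, 0]], [50, [-0.1, 0, -0.04], [0, 0, 0]], [50, [-0.08, 0, -0.12], [0, 0, 0]], [50, [-0.08, 0, -0.16], [0, 0, 0]], [50, [-0.08, 0, -0.16], [0, 0, 0]], [50, [-0.08, 0, -0.12], [0, 0, 0]], [50, [0, 0, 0], [0, 0, 0]]]}}

```text
t: 5.73
tcp_pos: [607.9, -69.0, 224.0]
eef_rot: [-0.035, 0.664, 0.746, 0.036]
ft_force: [0.1, 0.1, 0.5]
width: 50.2
grasp_force: 0.0
```

```bash
python3 - <<'E'
from h import *
rel()
r,t=pose([596,20,1.692])
b=viewer.camera("side");a=viewer.camera("scene")
print('washer ends predicted',[proj(n,r.apply([(113,y,25.5)])+t).round(1).tolist() for n,y in(("scene",-57),("side",57))])
a=a[200:350,230:450,::-1];b=b[120:320,200:460,::-1]
cv2.imwrite("pics/p4.png",np.hstack([cv2.resize(a,(400,273)),cv2.resize(b,(400,308))[:273]]))
E
```

```text
t 5.73 gutter tcp [-71.1  -1.  182.5] rot err [ 0.007  0.004 -0.003] F gutter [ 0.1 -0.1  0.5] w 50.2
washer ends predicted [[[407.3, 298.7]], [[246.5, 194.0]]]
```

View pics/p4.png

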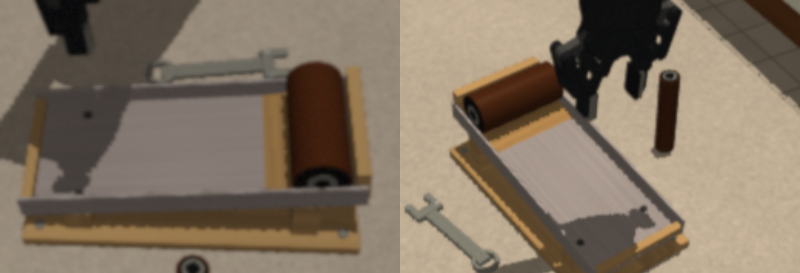

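The drum's end bores, at about (407,300) in the scene view and (248,195) in the side view, match the predicted pocket position to within 2 px. The gripper is clear and the bystanders haven't moved, so I hand in.

```bash
python3 -c "
from cell import bot, viewer
print(bot.hand_in())"
```

```text
the job is handed in; nothing more can be done
None
```

The drum was pushed up the gutter and over the catch strip; at the last look it lay in the pocket against the end stop with the gripper clear of it, and I handed the job in at about 6 s on the robot's clock (no verdict was returned).

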